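# Make up two paint-mixing kits

## Robot

A 6-joint arm with a two-finger parallel gripper is mounted at the origin on the work surface. World frame = base frame: x ahead of the robot, y to its left, z up, the work surface at z = 0. Lengths are in mm, angles in rad, forces in N, time in s.
With the tool pointing down it reaches from about 350 to 925 mm from the base axis. Payload 6.4 kg.
Tool frame: the origin (TCP) lies midway between the tips of the shut fingers; the grasp point (between the pads) lies 19 mm behind it; z points along the fingers, y is the line along which they close (so a half turn about z gives the same grasp; the last joint's range is limited). The gripper opens to 85 mm and grips with 20 to 120 N. Pads are 22 mm wide; open, the fingers measure 114 mm over their backs; the gripper's body (76 mm by 85 mm) begins 54 mm behind the grasp point. The pads swing forward as they close: fully open they stand 13 mm farther back than shut.
Start: joints at [-1.409, 0.245, 1.558, -0, 1.339, -0.174], TCP at [214.196, -613.705, 198.39] pointing down, gripper open.
Joint ranges: [-3.13, 3.13], [-1.02, 2.26], [0.13, 2.54], [-0.95, 4.09], [0.21, 2.88], [-2.74, 2.74]. Speed limits (rad/s): [2.57, 2.57, 3.14, 3.14, 3.14, 3.14].

## Interface

Orientations are given as a rotation vector (axis times angle).
In Python, from rig import ctrl gives the robot as it stands.
- The arm moves only by the shell command python3 -m jog 'ROWS' [FORCE]. ROWS is JSON, a list of rows, each a list of 5 numbers: the opening, from -1 (shut) to 1 (fully open), then the shift along the tool's x, y, z each as a share of 0.04 m, from -1 to 1, then the turn about the tool's z as a share of 0.08 rad, from -1 to 1. In form: [[grip, x, y, z, turn], ...]. A call has exactly 10 rows; each row shifts and turns the commanded pose from where the row before left it, along the tool's axes as they then stand; what a row does not reach is not made up. A row lasts 1/12 s, in which the tool goes at most 41.7 mm and 7.16 degrees, less where a joint would pass 70% of its speed; a pose out of reach is approached as far as the arm can. A call with a number of a shift or a turn outside -1 to 1 is refused whole. A call with a gripper value outside its range is refused whole. The fingers move at their own pace and stop on an object; FORCE is the grip in N (left out, the last holds). Time passes only in rows, so rows that do not move let the fingers close, or fill a call up. It gives the time, the measured TCP pose, the force, the opening and the grip force at its end, in the units of the state.
- ctrl.get_obs(): the state, without advancing time (a new reading comes with each control period).
- ctrl.snapshot(name): name is "scene" or "top"; returns the picture (480x640x3 uint8, red, green, blue); there is no depth.
- ctrl.camera_info(name): a dict with "fx", "fy", "cx", "cy" (pixels), "view" (4x4, takes a point from world to camera coordinates). Camera axes: x right, y down, z forward; pixel columns grow to the right and rows downward; lengths in mm; the calibration is good to about 2 mm. A picture is of the moment at which its call begins. camera_info takes no time and is no camera call.
- ctrl.job_done(): hands the job in; it is judged then, once.
The state is a dict: "time_s": time; "joint_pos": joint angles; "dq": joint speeds; "joint_torque": joint torques, N m; "position": TCP position; "ee_rot": TCP orientation; "ft_force": force on the tool from outside, world axes, zero at the start; "wrist_torque": the same for the moment, N m; "width": opening from 0.0 (shut) to 1.0 (fully open); "grip_force": force on a finger pad.
Only numpy, scipy, OpenCV 4.12 (cv2) and the standard library are available. Lean on these libraries where they do the work, as an engineer would, in place of code of your own. Each camera call takes 0.05 s, during which the arm holds its last target. There are 200 camera calls.

## Task

Make up two kits in the black trays, keeping everything upright: nest the spare round cup fully inside the round cup that already stands in one tray, and the spare square pot fully inside the square pot that stands in the other. In the empty bay of the round-cup tray stand the squat tin, and in the empty bay of the square-pot tray stand the bottle (the four pieces may be moved in any order). The straight measuring mug with the handle nests in neither, so leave it where it stands.

Things in the scene. Friction and masses are not known exactly. Their poses are not given: they have to be found in the camera images.
- tray_round: Black tray fixed to the bench in the far row, 100 (x) x 200 (y) x 18 mm, walls and floor 5 mm. A divider at y = 0 makes two bays, 90 x 92.5 mm inside, centred at y = +48.75 and -48.75 mm. Origin: centre of underside; z up; yaw within 0.25 rad. The two trays differ only by the cup in them. This one holds cup_host in its +y bay; its -y bay is empty and is for the tin.
- tray_square: Black tray fixed to the bench in the far row, 100 (x) x 200 (y) x 18 mm, walls and floor 5 mm. A divider at y = 0 makes two bays, 90 x 92.5 mm inside, centred at y = +48.75 and -48.75 mm. Origin: centre of underside; z up; yaw within 0.25 rad. The two trays differ only by the cup in them. This one holds pot_host in its -y bay; its +y bay is empty and is for the bottle.
- cup_host: White round tapered plastic cup, open, 62 mm high: foot 40 mm across, 53 at 44 mm, then a flared 60 mm rim, straight over the top 12 mm; walls 2 mm, inner floor 20 mm above the foot. Origin: centre of underside; z up. Loose (about 45 g), standing within about 1 cm of the centre of the +y bay of tray_round.
- pot_host: White square tapered plastic pot, open, 62 mm high: foot 38 mm square, 51 at 44 mm, then a flared 58 mm square rim, straight over the top 12 mm; walls 2 mm, inner floor 20 mm above the foot. Origin: centre of underside; x, y square to its sides, z up. Loose (about 50 g), standing within about 1 cm of the centre of the -y bay of tray_square, turned up to 0.15 rad to it.
- cup_spare: White round tapered plastic cup, open, 62 mm high: foot 40 mm across, 53 at 44 mm, then a flared 60 mm rim, straight over the top 12 mm; walls 2 mm, inner floor 20 mm above the foot. Origin: centre of underside; z up. Loose (about 40 g), standing on the bench in the near row. Nested in cup_host it rests with its foot about 20 mm above the host's.
- pot_spare: White square tapered plastic pot, open, 62 mm high: foot 38 mm square, 51 at 44 mm, then a flared 58 mm square rim, straight over the top 12 mm; walls 2 mm, inner floor 20 mm above the foot. Origin: centre of underside; x, y square to its sides, z up. Loose (45 g), in the near row, any yaw. Nested in pot_host (sides parallel) its foot is about 20 mm above the host's.
- tin: Squat closed steel tin with a small brass lid, a cylinder 56 mm across and 40 mm high, about 0.2 kg, loose on the bench in the near row. Origin: centre of the underside; z up.
- bottle: Small closed amber bottle, 106 mm high, about 0.14 kg: body 44 mm across up to 58 mm, then a shoulder, and from 76 to 106 mm a black cylindrical cap 28 mm across by which it can be gripped. Loose on the bench in the near row. Origin: centre of the underside; z up.
- mug: White straight-sided plastic measuring mug, 60 mm across, 70 mm high, with a side handle reaching 56 mm from its axis along its +y. Loose on the bench in the near row; it nests in neither cup and stays where it is. Origin: centre of the underside; z up.
Not all that is in view belongs to the job. Leave any orange look-alike of the tray_square alone.

How it is judged:
By the outcome, as a careful person would: the job done as asked, in the order asked, and still so for the second after the job is handed in, with the robot touching nothing.
It also fails if it takes over 112 s, if anything falls off the work surface, if the arm or the gripper's body presses on something with over 40 N, if the wrist force passes 120 N, or if a joint passes its speed limit or range.

## Working session

There is one attempt and no reset: what is moved stays moved. The work goes in short steps, Python scripts to look and compute and a shell command to move; the robot and the scene stay as the last step left them, time stands still between calls to the robot, and variables do not carry over. Pictures are saved under pics/ and viewed, at most 14 in all, crops included, and the job is handed in when it is done.

```bash
ls; mkdir -p pics; python3 - <<'E'
from rig import ctrl
import cv2
o=ctrl.get_obs(); print(o['time_s'],o['position'],o['ee_rot'],o['width'])
for n in("scene","top"):
    cv2.imwrite(f"pics/{n}0.png",ctrl.snapshot(n)[:,:,::-1]); c=ctrl.camera_info(n); print(n,c)
E
```

```text
pics
0.0 [ 214.10642079 -613.08136623  197.28197282] [-3.09552355e+00 -5.24741763e-01  8.95409863e-06] 0.998156229258131
scene {'fx': 570.2087806637824, 'fy': 570.2087806637824, 'cx': 315.94998679535695, 'cy': 237.73972993387565, 'view': array([[ 6.09143803e-01,  7.93049648e-01,  4.01038679e-03,
        -2.40677982e+02],
       [ 5.60562984e-01, -4.26981987e-01, -7.09545998e-01,
        -2.17583633e+02],
       [-5.60992841e-01,  4.34463622e-01, -7.04647709e-01,
         1.44521355e+03],
       [ 0.00000000e+00,  0.00000000e+00,  0.00000000e+00,
         1.00000000e+00]])}
top {'fx': 542.3587946936434, 'fy': 542.3587946936434, 'cx': 311.0258241643019, 'cy': 250.72614541264474, 'view': array([[ 2.40898099e-02, -9.99643853e-01,  1.14825007e-02,
        -1.33353472e+01],
       [-9.98660118e-01, -2.45891337e-02, -4.55339866e-02,
         4.26108611e+02],
       [ 4.58001146e-02, -1.03702104e-02, -9.98896796e-01,
         1.19101844e+03],
       [ 0.00000000e+00,  0.00000000e+00,  0.00000000e+00,
         1.00000000e+00]])}
```

View pics/top0.png

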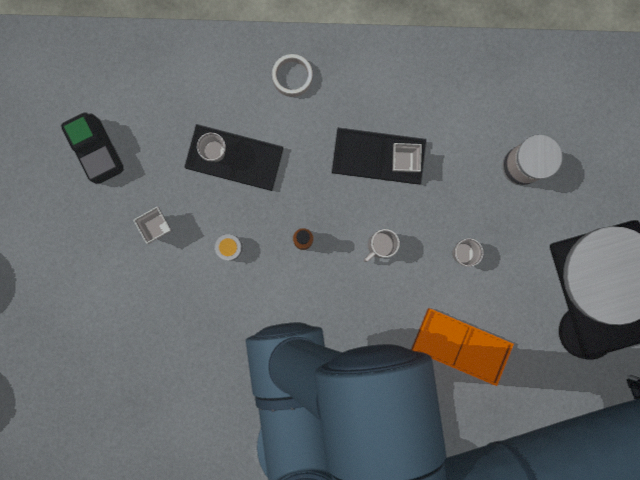

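View pics/scene0.png

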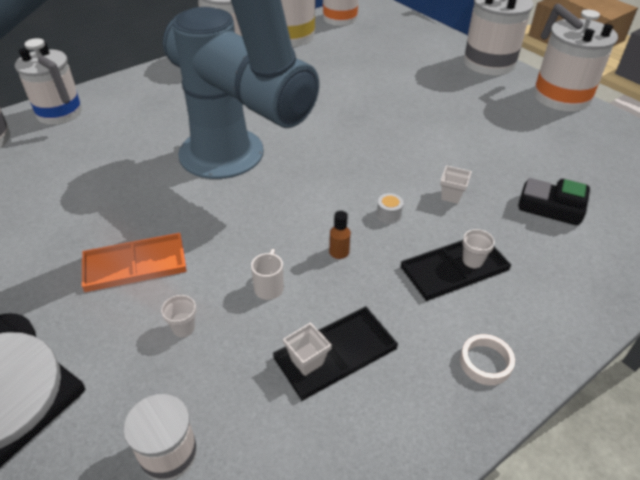

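The top view shows cup_host at about (211,148), pot_host (407,157), pot_spare (152,225), tin (228,247), bottle (303,239), mug (384,243, handle to the lower left) and cup_spare (469,252). The trays are centred near (234,157) and (380,156). The scene view agrees.

```bash
cat > h.py <<'E'
import numpy as np,cv2
from rig import ctrl
def ray(n,px,z):
    c=ctrl.camera_info(n);V=np.array(c['view']);R,t=V[:3,:3],V[:3,3]
    d=R.T@np.array([(px[0]-c['cx'])/c['fx'],(px[1]-c['cy'])/c['fy'],1]);o=-R.T@t
    return (o+d*(z-o[2])/d[2])[:2]
def proj(n,p):
    c=ctrl.camera_info(n);V=np.array(c['view']);q=V[:3,:3]@np.array(p)+V[:3,3]
    return np.array([c['fx']*q[0]/q[2]+c['cx'],c['fy']*q[1]/q[2]+c['cy']])
E
python3 - <<'E'
from h import *
a=cv2.imread('pics/top0.png')
tiles=[]
for (u,v) in [(211,148),(407,157),(152,225),(228,247),(303,239),(469,252)]:
    tiles.append(cv2.resize(a[v-25:v+25,u-25:u+25],(260,260),interpolation=cv2.INTER_CUBIC))
cv2.imwrite('pics/t1.png',np.vstack([np.hstack(tiles[:3]),np.hstack(tiles[3:])]))
for (u,v) in [(211,148),(407,157),(152,225),(469,252)]:
    print(a[v,u-26:u+27:2].sum(1)//3, (a[v,u-26:u+27:2,2].astype(int)-a[v,u-26:u+27:2,0]))
b=a.astype(int)
m=((b[:,:,2]-b[:,:,0])>2).astype(np.uint8)
for k in range(1): 
    n,l,s,c=cv2.connectedComponentsWithStats(m[:300])
    for i in range(1,n):
        if s[i,4]>150: print(s[i],c[i])
m=(b.max(2)<45).astype(np.uint8)
n,l,s,c=cv2.connectedComponentsWithStats(m[:300])
for i in range(1,n):
    if s[i,4]>1500: print('dark',s[i],c[i])
E
```

```text
[119 121  79  37  32  37  96 100  94  94 119 135 133 136 133 136 133 136
 158 162  77  38  33  33  34  33  35] [-5 -7 -2  3 -2 -4  1  4  3  2  5  8  6  8  8  8  6  5  4  5  4 -2 -2 -1
 -2 -1 -3]
[ 36  32  38  37  39  32 124 135 138 135 135 135 137 136 135 180 129 125
 146 138  73  36  89  89  88  88  88] [-3  0 -7 -7 -2 -6  3  5  5  5  7  5  5  6  7  2  4  8  6  4  1 -5 -5 -7
 -3 -5 -5]
[115 115 117 122 118 147  86 108  85  83 118 134 137 135 134 134 135 178
 182 182 179 108  88  90  90  90  88] [-6 -6 -7 -6 -6 -3  4  5  4  7  4  6  7  8  7  6  7  0  0  1  1 -1 -5 -6
 -2 -4 -7]
[119 120 119 117 112 107 139 136 139 137 137 135 137 160 182 134 127 128
 145 121 113  87  88  87  87  94  87] [-10  -6  -4  -5  -7   7   6   6   7   8   5   5   7   1   2   2   7   7
   8   2   0  -5  -7  -5  -6  -5  -6]
[    0     0   640    32 14705] [360.98116287  11.57123427]
[273  55  35  30 195] [286.58974359  65.23076923]
[197 132  29  29 512] [210.984375 146.671875]
[392 143  30  29 621] [406.35426731 157.09017713]
[507 145  30  39 384] [516.60677083 167.62239583]
[136 209  29  33 503] [150.80119284 224.45924453]
[292 228  22  22 262] [302.56870229 239.20610687]
[364 230  35  32 559] [382.07513417 244.53488372]
[218 238  20  19 309] [227.46925566 246.9579288 ]
[453 239  30  27 530] [467.52075472 252.3754717 ]
dark [ 185  125   98   66 3066] [238.56262231 159.62687541]
dark [ 332  129   93   55 2963] [370.58116774 155.61255484]
```

View pics/t1.png

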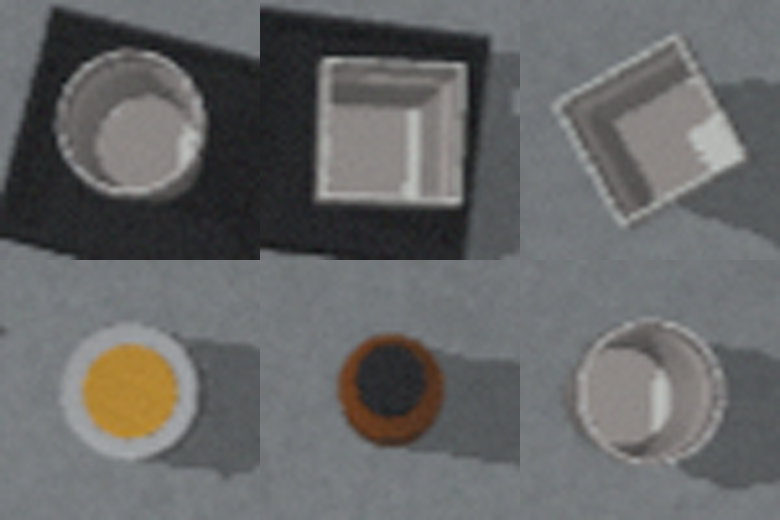

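The crops give these rim or top centres in top-view pixels: cup_host (210.8,146.1), pot_host (406.6,156.9), pot_spare (152.1,224.7), tin (227.6,246.8), bottle cap (302.6,236.7) and cup_spare (468.8,251.8).

```bash
python3 - <<'E'
from h import *
a=cv2.imread('pics/top0.png').astype(int)
C=dict(cup_host=(210.8,146.1,67),pot_host=(406.6,156.9,67),pot_spare=(152.1,224.7,62),tin=(227.6,246.8,40),bottle=(302.6,236.7,106),cup_spare=(468.8,251.8,62))
for k,(u,v,z) in C.items():
    p=ray('top',(u,v),z); print(k,p.round(1),'scene px',proj('scene',[*p,z]).round(1))
def sq(cs,z):
    P=np.array([ray('top',c,z) for c in cs]); e=np.roll(P,-1,0)-P
    t=np.angle(np.mean([np.exp(4j*np.arctan2(*x[::-1])) for x in e]))/4
    print('sq yaw mod90',t.round(3),'sides',np.hypot(*e.T).round(1),P.mean(0).round(1))
f=lambda L,u,v:[((x+.5)/5.2-.5+u-25,(y+.5)/5.2-.5+v-25) for x,y in L]
sq(f([(59,58),(206,62),(202,207),(54,200)],407,157),67)
sq(f([(160,36),(225,155),(108,226),(37,105)],152,225),62)
for n,box in (('round',(180,120,290,195)),('square',(326,122,427,190))):
    x0,y0,x1,y1=box; m=np.zeros(a.shape[:2],np.uint8); m[y0:y1,x0:x1]=(a[y0:y1,x0:x1].max(2)<62)
    nn,l,s,c=cv2.connectedComponentsWithStats(m);i=1+s[1:,4].argmax()
    r=cv2.minAreaRect(np.argwhere(l==i)[:,::-1].astype(np.float32)); b=cv2.boxPoints(r)
    P=np.array([ray('top',q,14) for q in b]); e=np.roll(P,-1,0)-P; L=np.hypot(*e.T)
    k=L.argmax(); d=e[k]*np.sign(e[k][1])/L[k]; yaw=np.arctan2(-d[0],d[1])
    print(n,P.mean(0).round(1),L.round(1),'yaw',yaw.round(3),'+y bay',(P.mean(0)+48.75*d).round(1),'-y bay',(P.mean(0)-48.75*d).round(1))
s=cv2.imread('pics/scene0.png')
T=[cv2.resize(s[v-25:v+25,u-25:u+25],(260,260),interpolation=cv2.INTER_CUBIC) for u,v in [(478,242),(307,342),(456,178),(391,208),(341,230),(179,306)]]
cv2.imwrite('pics/t2.png',np.vstack([np.hstack(T[:3]),np.hstack(T[3:])]))
E
```

```text
cup_host [640.7 215.7] scene px [477.6 238.7]
pot_host [ 628.6 -201. ] scene px [305.9 340.8]
pot_spare [470.7 335. ] scene px [454.6 175.2]
tin [429.  177.3] scene px [389.4 200.8]
bottle [450.1  15.9] scene px [339.5 213.8]
cup_spare [ 429.9 -337.6] scene px [177.4 307.2]
sq yaw mod90 -0.013 sides [60.4 60.  60.7 58.7] [ 628.6 -201.1]
sq yaw mod90 0.553 sides [55.6 55.2 57.4 57. ] [470.8 335. ]
round [629.6 174. ] [101.7 201.7 101.6 200.9] yaw -0.233 +y bay [640.8 221.4] -y bay [618.3 126.5]
square [ 641.2 -148.8] [102.6 200.  102.7 199.3] yaw -0.104 +y bay [ 646.3 -100.3] -y bay [ 636.2 -197.3]
```

View pics/t2.png

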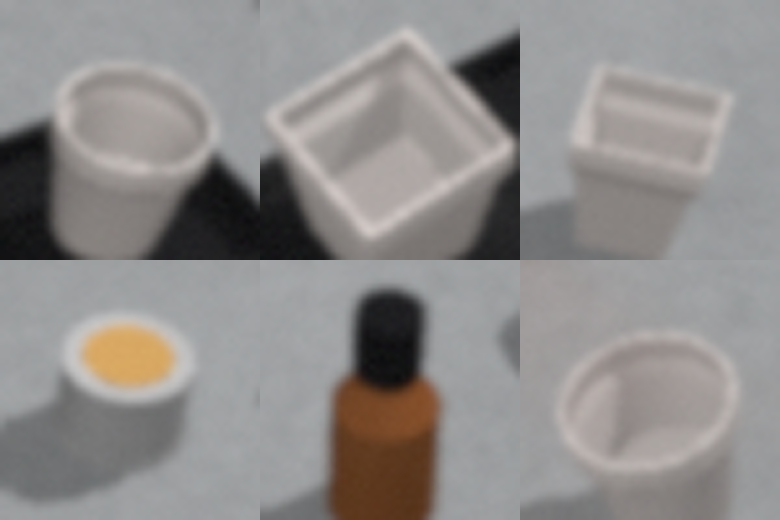

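The scene crops agree with the top view to about 1 px (2 mm), so I use the mean, which shifts everything about (+1,+0.5) mm. I work with tool yaw π/2, where tool x = +Y and tool y = +X. The tin goes first, because the nested cup would later stand in the gripper body's way.

```bash
python3 -m jog '[[1,0,0,0,-1],[1,0,0,0,-1],[1,0,0,0,-1],[1,0,0,0,-1],[1,0,0,0,-1],[1,0,0,0,-1],[1,0,0,0,-1],[1,0,0,0,-1],[1,0,0,0,-1],[1,0,0,0,-1]]' 30
python3 -m jog '[[1,0,0,0,-1],[1,0,0,0,-1],[1,0,0,0,-1],[1,0,0,0,-1],[1,0,0,0,-1],[1,0,0,0,-0.44],[1,1,0,0,0],[1,1,0,0,0],[1,1,0,0,0],[1,1,0,0,0]]'
```

```text
time_s: 0.93
position: [214.1, -613.3, 197.7]
ee_rot: [-2.644, -1.694, -0.001]
ft_force: [0.4, -1.3, 0.1]
width: 1.002
grip_force: 0.0
time_s: 1.77
position: [213.9, -451.6, 197.3]
ee_rot: [-2.221, -2.22, -0.002]
ft_force: [0.3, 0.5, 0.9]
width: 1.002
grip_force: 0.0
```

```bash
python3 -m jog '[[1,1,0,0,0],[1,1,0,0,0],[1,1,0,0,0],[1,1,1,0,0],[1,1,1,0,0],[1,1,1,0,0],[1,1,1,0,0],[1,1,1,0,0],[1,1,0.4,0,0],[1,1,0,0,0]]'
python3 -m jog '[[1,1,0,0,0],[1,1,0,0,0],[1,1,0,0,0],[1,1,0,0,0],[1,1,0,0,0],[1,0.79,0,0,0],[1,0,0,0.8,0],[1,0,0,0.8,0],[1,0,0,0.8,0],[1,0,0,0,0]]'
```

```text
time_s: 2.6
position: [378.3, -105.8, 198.5]
ee_rot: [-2.22, -2.222, -0.001]
ft_force: [1.3, 0.3, 0.1]
width: 1.0
grip_force: 0.0
time_s: 3.43
position: [371.2, 124.1, 96.2]
ee_rot: [-2.214, -2.216, 0.015]
ft_force: [-0.7, 0.0, -0.4]
width: 0.999
grip_force: 0.0
```

```bash
python3 -m jog '[[1,0,0,0,0],[1,0,0,0,0],[1,0.45,0.5,0,0],[1,0.45,0.5,0,0],[1,0.45,0.5,0,0],[1,0,0,0,0],[1,0,0,0,0],[1,0,0,0,0],[1,0,0,0,0],[1,0,0,0,0]]'
```

```text
time_s: 4.27
position: [436.6, 177.5, 103.0]
ee_rot: [2.222, 2.22, 0.001]
ft_force: [-1.1, 0.0, 0.5]
width: 1.0
grip_force: 0.0
```

```bash
python3 -m jog '[[1,0,-0.16,0.5,0],[1,0,0,0.5,0],[1,0,0,0.5,0],[1,0,0,0.5,0],[1,0,0,0.2,0],[1,0,0,0,0],[1,0,0,0,0],[-1,0,0,0,0],[-1,0,0,0,0],[-1,0,0,0,0]]' 30
python3 -m jog '[[-1,0,0,0,0],[-1,0,0,0,0],[-1,0,0,0,0],[-1,0,0,0,0],[-1,0,0,0,0],[-1,0,0,0,0],[-1,0,0,0,0],[-1,0,0,0,0],[-1,0,0,0,0],[-1,0,0,0,0]]' 40
```

```text
time_s: 5.1
position: [431.4, 178.1, 15.5]
ee_rot: [2.22, 2.221, 0.003]
ft_force: [-1.2, 0.0, 0.1]
width: 0.603
grip_force: 0.0
time_s: 5.93
position: [430.4, 177.9, 14.4]
ee_rot: [-2.221, -2.222, 0.0]
ft_force: [-0.5, 0.1, -0.2]
width: -0.002
grip_force: 0.0
```

```bash
python3 - <<'E'
from h import *
s=ctrl.snapshot('scene')[:,:,::-1]; t=ctrl.snapshot('top')[:,:,::-1]
cv2.imwrite('pics/a1.png',np.hstack([cv2.resize(s[120:300,300:500],(400,360)),cv2.resize(t[170:350,140:340],(400,360))]))
E
```

```text
(no output)
```

View pics/a1.png

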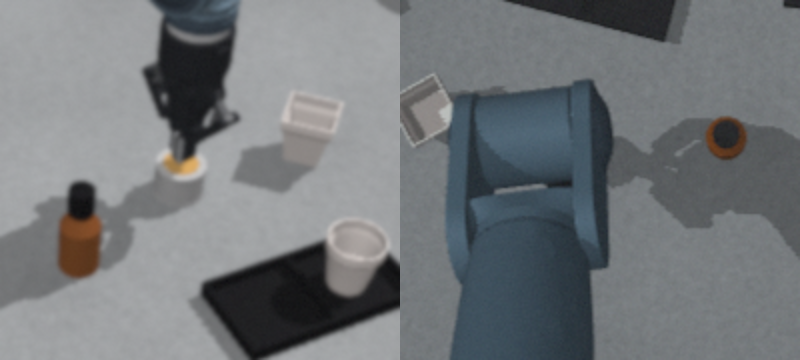

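The fingers closed above the lid (scene crop about (185,160)), although the reported TCP z is 14. I zoom in and work out the real tip height.

```bash
python3 - <<'E'
from h import *
o=ctrl.get_obs(); print(o['joint_pos'],o['position'])
s=ctrl.snapshot('scene')[:,:,::-1]
c=s[150:230,340:440]
cv2.imwrite('pics/a2.png',cv2.resize(c,(800,640)[:2],interpolation=cv2.INTER_CUBIC)[:600])
for z in (0,14,30,40,50,60,80): print(z,((proj('scene',[430,178,z])-[340,150])*8).round())
E
```

```text
[1.47802083e-01 7.89575522e-02 2.12637095e+00 1.45899445e-05
 9.36262848e-01 1.47602196e-01] [430.44144209 177.93210125  14.39288734]
0 [386. 515.]
14 [391. 478.]
30 [396. 435.]
40 [399. 407.]
50 [403. 380.]
60 [406. 352.]
80 [414. 295.]
```

View pics/a2.png

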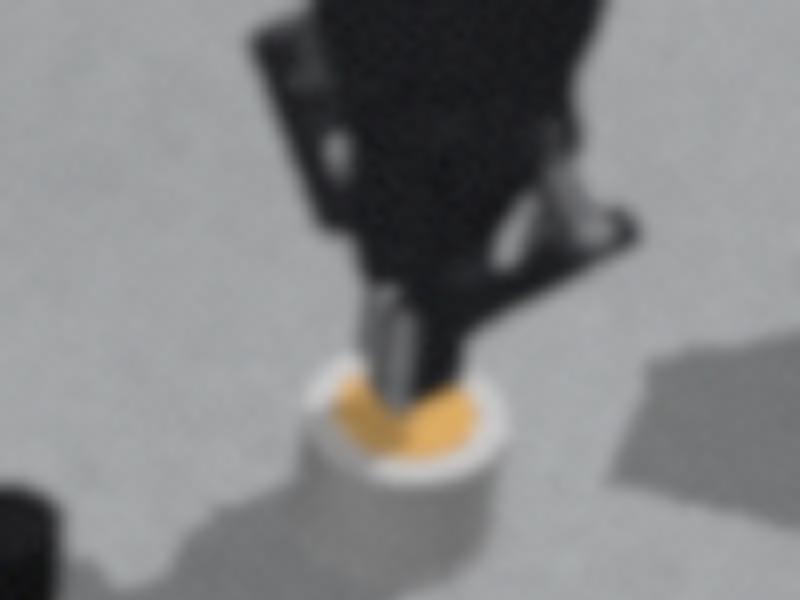

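The tips really sit at z≈43 while the readout says 14, so the true height is about 28 mm above the reading (joint FK agrees with the readout, so it is a tool-length offset). I open, go down 26 mm more and regrip.

```bash
python3 -m jog '[[1,0,0,0,0],[1,0,0,0,0],[1,0,0,0,0],[1,0,0,0,0],[1,0,0,0,0],[1,0,0,0,0],[1,0,0,0,0],[1,0,0,0,0],[1,0,0,0.3,0],[1,0,0,0.3,0]]' 40
python3 -m jog '[[1,0,0,0.05,0],[1,0,0,0,0],[-1,0,0,0,0],[-1,0,0,0,0],[-1,0,0,0,0],[-1,0,0,0,0],[-1,0,0,0,0],[-1,0,0,0,0],[-1,0,0,0,0],[-1,0,0,0,0]]' 40
python3 - <<'E'
from h import *
s=ctrl.snapshot('scene')[:,:,::-1]
cv2.imwrite('pics/a3.png',cv2.resize(s[150:230,340:440],(600,480),interpolation=cv2.INTER_CUBIC))
E
```

```text
time_s: 6.92
position: [431.4, 178.1, -9.1]
ee_rot: [2.22, 2.221, 0.003]
ft_force: [-0.9, 0.2, 0.1]
width: 0.998
grip_force: 0.0
time_s: 7.75
position: [431.2, 178.1, -10.6]
ee_rot: [2.221, 2.221, 0.002]
ft_force: [-1.5, -0.8, 7.6]
width: 0.636
grip_force: 42.4
```

View pics/a3.png

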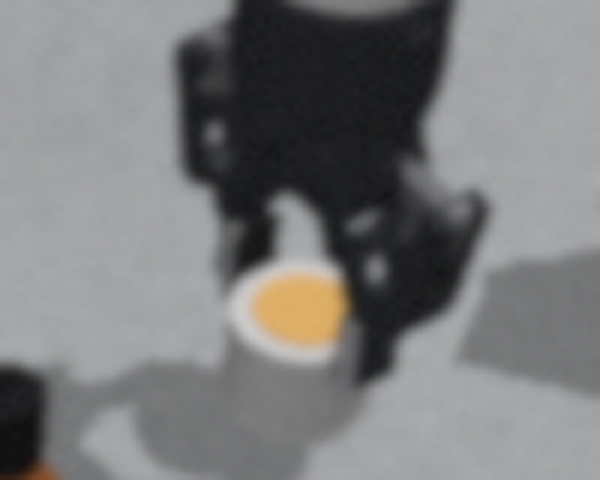

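The tin is gripped (width 0.64 ≈ 56 mm, 42 N) with the tips about 20 mm above its foot. I lift it and carry it to the empty bay at (619,127).

```bash
python3 -m jog '[[-1,0,0,-0.7,0],[-1,0,0,-0.7,0],[-1,0,0,-0.7,0],[-1,-0.2,0.7,0,0],[-1,-0.2,0.8,0,0],[-1,-0.2,0.8,0,0],[-1,-0.25,0.8,0,0],[-1,-0.25,0.8,0,0],[-1,-0.2,0.8,0,0],[-1,0,0,0,0]]'
python3 -m jog '[[-1,0,0,0,0],[-1,0,0,0,0],[-1,0,0,0.3,0],[-1,0,0,0.3,0],[-1,0,0,0.3,0],[-1,0,0,0,0],[-1,0,0,0,0],[-1,0,0,0,0],[-1,0,0,0,0],[-1,0,0,0,0]]'
```

```text
time_s: 8.63
position: [623.3, 123.7, 72.1]
ee_rot: [2.222, 2.217, 0.003]
ft_force: [-0.8, -0.3, -2.7]
width: 0.636
grip_force: 44.8
time_s: 9.47
position: [619.1, 126.0, 37.2]
ee_rot: [2.22, 2.221, 0.002]
ft_force: [0.1, 0.1, -2.5]
width: 0.632
grip_force: 44.8
```

```bash
python3 -m jog '[[-1,0,0,0.3,0],[-1,0,0,0.3,0],[-1,0,0,0.3,0],[-1,0,0,0.13,0],[-1,0,0,0,0],[-1,0,0,0,0],[0.6,0,0,0,0],[0.6,0,0,0,0],[0.6,0,0,0,0],[0.6,0,0,0,0]]'
python3 -m jog '[[0.7,0,0,-0.5,0],[0.7,0,0,-1,0],[0.7,0,0,-1,0],[0.7,0,0,-1,0],[0,-0.4,-0.8,-0.5,0],[0,-0.5,-0.8,0,0],[0,-0.5,-0.8,0,0],[0,-0.5,-0.8,0,0],[0,-0.5,-0.6,0,0],[0,-0.3,-0.4,0,0]]'
```

```text
time_s: 10.3
position: [618.8, 126.0, -4.6]
ee_rot: [2.221, 2.221, 0.001]
ft_force: [0.6, -0.5, 0.4]
width: 0.801
grip_force: 0.0
time_s: 11.13
position: [448.4, 16.9, 155.0]
ee_rot: [2.222, 2.221, -0.0]
ft_force: [-0.7, 0.1, 0.7]
width: 0.499
grip_force: 0.0
```

```bash
python3 -m jog '[[0.3,0,0,0,0],[0.3,0,0,0,0],[0.3,0,0,0,0],[0.3,0,0,0,0],[0.3,0,0,0,0],[0.3,0,0,0,0],[0.3,0,0,0,0],[0.3,0,0,0,0],[0.3,0,0,0,0],[0.3,0,0,0,0]]' 40
```

```text
time_s: 11.97
position: [450.5, 18.0, 155.1]
ee_rot: [-2.221, -2.222, 0.0]
ft_force: [0.1, 0.0, -0.8]
width: 0.654
grip_force: 0.0
```

```bash
python3 -m jog '[[0.3,-0.04,0,0.5,0],[0.3,0,0,0.5,0],[0.3,0,0,0.5,0],[0.3,0,0,0.5,0],[0.3,0,0,0.47,0],[0.3,0,0,0,0],[0.3,0,0,0,0],[-1,0,0,0,0],[-1,0,0,0,0],[-1,0,0,0,0]]' 40
python3 -m jog '[[-1,0,0,0,0],[-1,0,0,0,0],[-1,0,0,0,0],[-1,0,0,-0.2,0],[-1,0,0,-0.4,0],[-1,0,0,-0.4,0],[-1,0,0,0,0],[-1,0,0,0,0],[-1,0,0,0,0],[-1,0,0,0,0]]' 40
python3 - <<'E'
from h import *
s=ctrl.snapshot('scene')[:,:,::-1]
cv2.imwrite('pics/a4.png',cv2.resize(s[120:300,280:520],(720,540),interpolation=cv2.INTER_CUBIC))
E
```

```text
time_s: 12.8
position: [452.0, 16.0, 58.1]
ee_rot: [2.219, 2.22, 0.003]
ft_force: [0.7, -0.3, 2.2]
width: 0.303
grip_force: 39.2
time_s: 13.63
position: [449.4, 16.6, 95.2]
ee_rot: [-2.22, -2.22, 0.002]
ft_force: [0.5, 0.5, -0.8]
width: 0.305
grip_force: 39.7
```

View pics/a4.png

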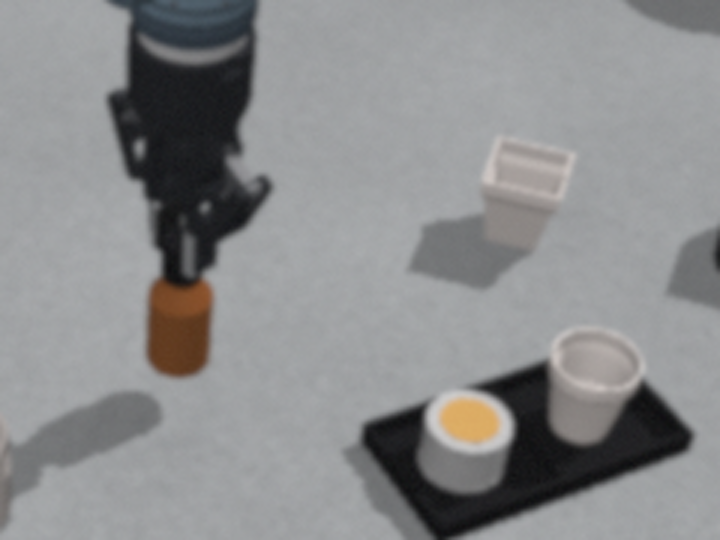

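The tin stands in its bay and the bottle hangs upright from the gripper. I carry it to (647,-100).

```bash
python3 -m jog '[[-1,0,0,-0.5,0],[-1,0,0,-0.5,0],[-1,-0.4,0.6,0,0],[-1,-0.5,0.8,0,0],[-1,-0.5,0.8,0,0],[-1,-0.5,0.8,0,0],[-1,-0.5,0.8,0,0],[-1,-0.4,0.7,0,0],[-1,-0.11,0.41,0,0],[-1,0,0,0,0]]'
python3 -m jog '[[-1,0,0,0,0],[-1,0,0,0,0],[-1,0,0,0.4,0],[-1,0,0,0.4,0],[-1,0,0,0.2,0],[-1,0,0,0,0],[-1,0,0,0,0],[-1,0,0,0,0],[-1,0,0,0,0],[-1,0,0,0,0]]'
```

```text
time_s: 14.52
position: [648.9, -101.7, 135.0]
ee_rot: [-2.223, -2.22, 0.0]
ft_force: [-0.4, 0.7, -1.4]
width: 0.304
grip_force: 39.9
time_s: 15.35
position: [647.5, -100.2, 97.6]
ee_rot: [2.22, 2.221, 0.001]
ft_force: [-0.0, -0.0, -0.9]
width: 0.312
grip_force: 39.9
```

```bash
python3 -m jog '[[-1,0,0,0.3,0],[-1,0,0,0.3,0],[-1,0,0,0.2,0],[-1,0,0,0.08,0],[-1,0,0,0,0],[-1,0,0,0,0],[-0.1,0,0,0,0],[0,0,0,0,0],[0,0,0,0,0],[0,0,0,0,0]]'
python3 -m jog '[[0,0,0,-0.5,0],[0,0,0,-1,0],[0,0,0,-1,0],[0,0,0,-0.5,0],[1,-0.9,-0.8,0,0],[1,-0.9,-0.8,0,0],[1,-0.9,-0.8,0,0],[1,-0.9,-0.8,0,0],[1,-0.9,-0.8,0,0],[1,-0.9,-0.8,0,0]]'
python3 -m jog '[[1,0,0,0,0],[1,0,0,0,0],[1,0,0,0,0],[1,0,0,0,0],[1,0,0,0,0],[1,0,0,0,0],[1,0,0,0,0],[1,0,0,0,0],[1,0,0,0,0],[1,0,0,0,0]]' 25
```

```text
time_s: 16.18
position: [646.4, -99.9, 60.2]
ee_rot: [-2.22, -2.221, 0.001]
ft_force: [0.2, -0.3, -0.6]
width: 0.499
grip_force: 0.0
time_s: 17.02
position: [479.3, -287.9, 180.9]
ee_rot: [-2.221, -2.222, 0.0]
ft_force: [0.2, -0.8, 1.4]
width: 1.001
grip_force: 0.0
time_s: 17.85
position: [480.9, -286.7, 181.2]
ee_rot: [-2.221, -2.222, 0.0]
ft_force: [-0.1, -0.0, -0.1]
width: 0.998
grip_force: 0.0
```

```bash
python3 -m jog '[[1,-0.63,-0.62,0,0],[1,-0.63,-0.62,0,0],[1,0,0,0.6,0],[1,0,0,0.8,0],[1,0,0,0.8,0],[1,0,0,0.6,0],[1,0,0,0,0],[1,0,0,0,0],[1,0,0,0,0],[1,0,0,0,0]]' 25
```

```text
time_s: 18.68
position: [432.5, -338.7, 71.7]
ee_rot: [2.218, 2.219, -0.001]
ft_force: [-0.3, 0.7, -0.0]
width: 1.003
grip_force: 0.0
```

```bash
python3 -m jog '[[1,0.03,-0.02,0.5,0],[1,0,0,0.5,0],[1,0,0,0.38,0],[1,0,0,0,0],[1,0,0,0,0],[-1,0,0,0,0],[-1,0,0,0,0],[-1,0,0,0,0],[-1,0,0,0,0],[-1,0,0,0,0]]' 25
python3 -m jog '[[-1,0,0,0,0],[-1,0,0,0,0],[-1,0,0,-0.3,0],[-1,0,0,-0.5,0],[-1,0,0,-0.5,0],[-1,0,0,-0.5,0],[-1,0,0,-0.5,0],[-1,0,0,0,0],[-1,0,0,0,0],[-1,0,0,0,0]]' 25
python3 - <<'E'
from h import *
s=ctrl.snapshot('scene')[:,:,::-1]
cv2.imwrite('pics/a5.png',cv2.resize(s[200:400,100:420],(800,500),interpolation=cv2.INTER_CUBIC))
E
```

```text
time_s: 19.52
position: [431.3, -337.4, 16.0]
ee_rot: [2.219, 2.22, -0.001]
ft_force: [-1.6, 0.0, 5.9]
width: 0.677
grip_force: 26.3
time_s: 20.35
position: [430.1, -335.6, 105.5]
ee_rot: [-2.221, -2.221, -0.0]
ft_force: [0.2, 0.9, -1.3]
width: 0.678
grip_force: 27.4
```

View pics/a5.png

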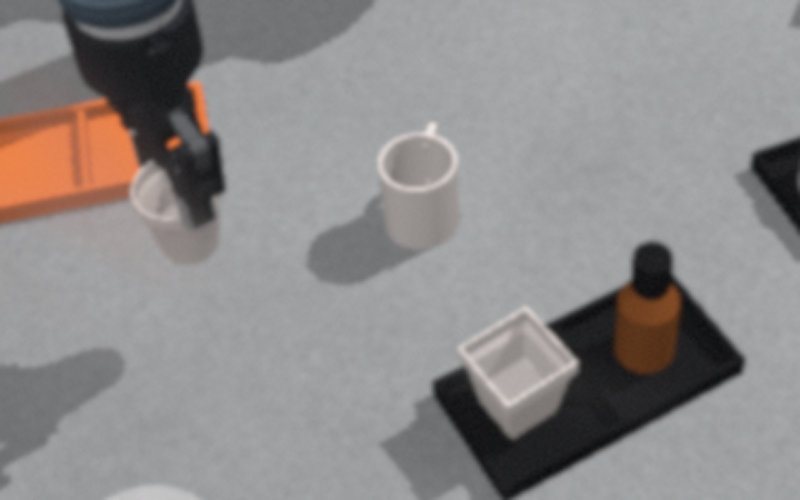

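The cup is held upright, and the bottle stands in its bay. I carry the cup to cup_host at (641.7,216.2).

```bash
python3 -m jog '[[-1,0,0,-0.7,0],[-1,0,0,-0.7,0],[-1,0.5,0.2,0,0],[-1,0.8,0.31,0,0],[-1,0.8,0.31,0,0],[-1,0.8,0.31,0,0],[-1,0.8,0.31,0,0],[-1,0.8,0.31,0,0],[-1,0.8,0.31,0,0],[-1,0.8,0.31,0,0]]'
python3 -m jog '[[-1,0.8,0.31,0,0],[-1,0.8,0.31,0,0],[-1,0.8,0.31,0,0],[-1,0.8,0.31,0,0],[-1,0.8,0.31,0,0],[-1,0.8,0.31,0,0],[-1,0.8,0.31,0,0],[-1,0.8,0.31,0,0],[-1,0.8,0.31,0,0],[-1,0.4,0.2,0,0]]'
python3 -m jog '[[-1,0,0,0,0],[-1,0,0,0,0],[-1,0,0,0,0],[-1,0,0,0,0],[-1,0,0,0,0],[-1,0,0,0,0],[-1,0,0,0,0],[-1,0,0,0,0],[-1,0,0,0,0],[-1,0,0,0,0]]'
```

```text
time_s: 21.23
position: [524.6, -90.1, 160.4]
ee_rot: [-2.22, -2.22, 0.002]
ft_force: [0.7, -1.3, -0.7]
width: 0.679
grip_force: 27.4
time_s: 22.07
position: [644.1, 215.3, 159.8]
ee_rot: [-2.217, -2.223, 0.003]
ft_force: [0.8, 0.6, -0.3]
width: 0.677
grip_force: 27.4
time_s: 22.9
position: [644.7, 211.8, 162.1]
ee_rot: [2.221, 2.221, 0.0]
ft_force: [-0.3, 1.1, 0.4]
width: 0.679
grip_force: 27.4
```

```bash
python3 -m jog '[[-1,0.1,-0.06,0.4,0],[-1,0,0,0.4,0],[-1,0,0,0.4,0],[-1,0,0,0.35,0],[-1,0,0,0,0],[-1,0,0,0,0],[-1,0,0,0,0],[-1,0,0,0,0],[-1,0,0,0,0],[-1,0,0,0,0]]'
python3 - <<'E'
from h import *
s=ctrl.snapshot('scene')[:,:,::-1];t=ctrl.snapshot('top')[:,:,::-1]
cv2.imwrite('pics/a6.png',np.hstack([cv2.resize(s[160:280,420:540],(400,400),interpolation=cv2.INTER_CUBIC),cv2.resize(t[90:210,150:270],(400,400),interpolation=cv2.INTER_CUBIC)]))
E
```

```text
time_s: 23.73
position: [642.9, 216.0, 101.1]
ee_rot: [2.22, 2.221, 0.002]
ft_force: [-0.6, -0.2, -0.0]
width: 0.681
grip_force: 27.4
```

View pics/a6.png

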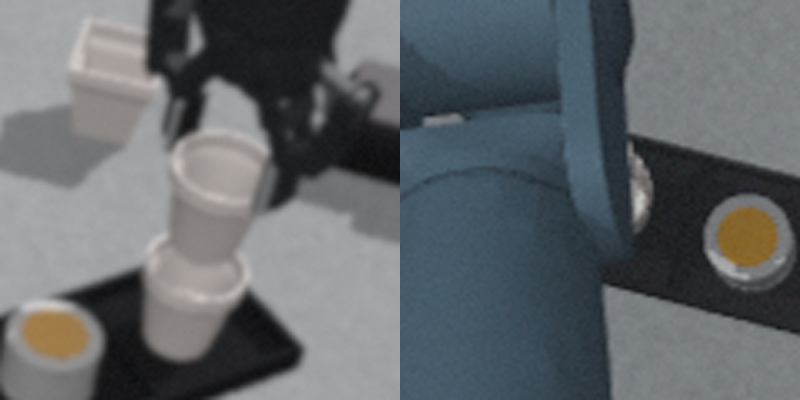

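```bash
python3 - <<'E'
from h import *
o=ctrl.get_obs();print(o['position'])
for p in ([641.7,216.2,67],[641.7,216.2,148],[641.7,216.2,153]):
    print(p,((proj('scene',p)-[420,160])*400/120).round(0))
E
```

```text
[642.64689388 215.99021643 100.60515281]
[641.7, 216.2, 67] [194. 263.]
[641.7, 216.2, 148] [223. 162.]
[641.7, 216.2, 153] [225. 155.]
```

Spare and host rims line up with the prediction within about 1 mm. I lower the cup slowly.

```bash
python3 -m jog '[[-1,0,0,0.2,0],[-1,0,0,0.2,0],[-1,0,0,0.2,0],[-1,0,0,0.2,0],[-1,0,0,0.2,0],[-1,0,0,0.2,0],[-1,0,0,0,0],[-1,0,0,0,0],[-1,0,0,0,0],[-1,0,0,0,0]]'
python3 -m jog '[[-1,0,0,0.05,0],[-1,0,0,0.05,0],[-1,0,0,0.05,0],[-1,0,0,0.05,0],[-1,0,0,0.05,0],[-1,0,0,0,0],[-1,0,0,0,0],[-1,0,0,0,0],[-1,0,0,0,0],[-1,0,0,0,0]]'
```

```text
time_s: 24.67
position: [642.9, 216.0, 52.7]
ee_rot: [2.221, 2.221, 0.002]
ft_force: [-0.5, 0.6, 0.3]
width: 0.673
grip_force: 27.4
time_s: 25.5
position: [642.4, 216.0, 42.1]
ee_rot: [2.221, 2.222, 0.0]
ft_force: [0.4, 0.0, -0.5]
width: 0.676
grip_force: 27.4
```

```bash
python3 -m jog '[[-1,0,0,0.025,0],[-1,0,0,0.025,0],[-1,0,0,0.025,0],[-1,0,0,0,0],[-1,0,0,0,0],[-1,0,0,0,0],[-1,0,0,0,0],[-1,0,0,0,0],[-1,0,0,0,0],[-1,0,0,0,0]]'
```

```text
time_s: 26.33
position: [643.0, 216.2, 41.1]
ee_rot: [2.221, 2.221, 0.002]
ft_force: [-3.5, -0.3, 7.1]
width: 0.677
grip_force: 28.3
```

Contact of 7 N came at the expected height, so the cup is seated. I release, rise and look.

```bash
python3 -m jog '[[0.8,0,0,0,0],[0.8,0,0,0,0],[0.8,0,0,0,0],[0.8,0,0,0,0],[0.8,0,0,-0.3,0],[0.8,0,0,-0.7,0],[0.8,0,0,-0.8,0],[1,0,0,-0.8,0],[1,0,0,-0.8,0],[1,0,0,0,0]]'
python3 -m jog '[[1,0.5,-0.7,0,-1],[1,0.5,-0.7,0,-1],[1,0.5,-0.8,0,-1],[1,0.5,-0.8,0,-1],[1,0.5,-0.8,0,-1],[1,0.5,-0.5,0,-1],[1,0,0,0,-0.91],[1,0,0,0,0],[1,0,0,0,0],[1,0,0,0,0]]'
python3 - <<'E'
from h import *
s=ctrl.snapshot('scene')[:,:,::-1]
cv2.imwrite('pics/a7.png',cv2.resize(s[100:300,360:600],(600,500),interpolation=cv2.INTER_CUBIC))
o=ctrl.get_obs();R,_=cv2.Rodrigues(o['ee_rot']);d=np.array([471.7,335.5,0])-o['position']
print('yaw',np.arctan2(R[1,0],R[0,0]),'tool shift',(R.T@d/40).round(3),o['position'])
E
```

```text
time_s: 27.17
position: [646.8, 216.8, 185.1]
ee_rot: [2.215, 2.216, 0.019]
ft_force: [0.8, 0.3, 1.5]
width: 0.998
grip_force: 0.0
time_s: 28.0
position: [452.1, 299.4, 175.5]
ee_rot: [1.533, 2.741, 0.001]
ft_force: [-0.4, 0.1, -0.8]
width: 0.999
grip_force: 0.0
yaw 2.121607315852918 tool shift [0.516 0.887 4.383] [452.18152382 299.33491916 175.31445945]
```

View pics/a7.png

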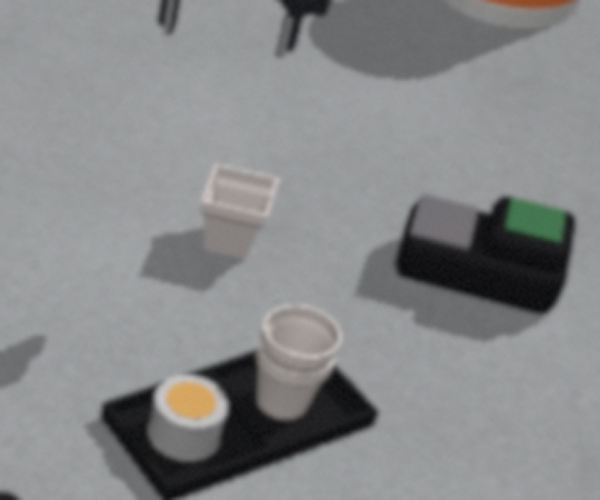

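The cup is fully nested. Next is the spare pot, with the tool yaw matched to its sides.

```bash
python3 -m jog '[[1,0.26,0.44,0,0],[1,0.26,0.44,0,0],[1,0,0,0.5,0],[1,0,0,0.7,0],[1,0,0,0.8,0],[1,0,0,0.6,0],[1,0,0,0,0],[1,0,0,0,0],[1,0,0,0,0],[1,0,0,0,0]]' 25
python3 - <<'E'
from h import *
o=ctrl.get_obs();R,_=cv2.Rodrigues(o['ee_rot']);d=np.array([471.7,335.5,14])-o['position']
print('yaw',np.arctan2(R[1,0],R[0,0]),'tool shift',(R.T@d/40).round(3),o['position'])
E
```

```text
time_s: 28.88
position: [472.3, 336.5, 73.5]
ee_rot: [1.53, 2.741, 0.005]
ft_force: [-0.1, 0.0, 0.7]
width: 1.001
grip_force: 0.0
yaw 2.1232360349797044 tool shift [-0.012 -0.032  1.487] [472.30348424 336.45244921  73.49600502]
```

```bash
python3 -m jog '[[1,0,-0.01,0.5,0],[1,0,0,0.5,0],[1,0,0,0.46,0],[1,0,0,0,0],[1,0,0,0,0],[-1,0,0,0,0],[-1,0,0,0,0],[-1,0,0,0,0],[-1,0,0,0,0],[-1,0,0,0,0]]' 25
python3 -m jog '[[-1,0,0,0,0],[-1,0,0,0,0],[-1,0,0,-0.3,0],[-1,0,0,-0.5,0],[-1,0,0,-0.7,0],[-1,0,0,-0.7,0],[-1,0,0,-0.7,0],[-1,0,0,-0.7,0],[-1,0,0,0,0],[-1,0,0,0,0]]' 25
python3 -m jog '[[-1,0,0,0,1],[-1,0,0,0,1],[-1,0,0,0,1],[-1,0,0,0,1],[-1,0,0,0,1],[-1,0,0,0,1],[-1,0,0,0,1],[-1,0,0,0,0.07],[-1,0,0,0,0],[-1,0,0,0,0]]'
python3 - <<'E'
from h import *
s=ctrl.snapshot('scene')[:,:,::-1]
cv2.imwrite('pics/a8.png',cv2.resize(s[60:260,360:600],(600,500),interpolation=cv2.INTER_CUBIC))
o=ctrl.get_obs();R,_=cv2.Rodrigues(o['ee_rot']);d=np.array([629.6,-200.5,0])-o['position']
print('yaw',np.arctan2(R[1,0],R[0,0]),'tool shift',(R.T@d/40).round(3),o['position'])
E
```

```text
time_s: 29.72
position: [471.7, 336.4, 14.8]
ee_rot: [1.53, 2.742, 0.005]
ft_force: [-0.1, -0.3, 6.7]
width: 0.674
grip_force: 26.7
time_s: 30.55
position: [471.1, 336.1, 159.4]
ee_rot: [1.529, 2.741, 0.006]
ft_force: [0.8, 0.2, -0.6]
width: 0.671
grip_force: 27.5
time_s: 31.38
position: [469.4, 335.3, 155.7]
ee_rot: [-2.233, -2.209, 0.003]
ft_force: [0.5, 0.1, -0.7]
width: 0.673
grip_force: 27.4
yaw 1.5595552433783368 tool shift [-13.35    4.155   3.901] [469.57133973 335.39531607 155.95537313]
```

View pics/a8.png

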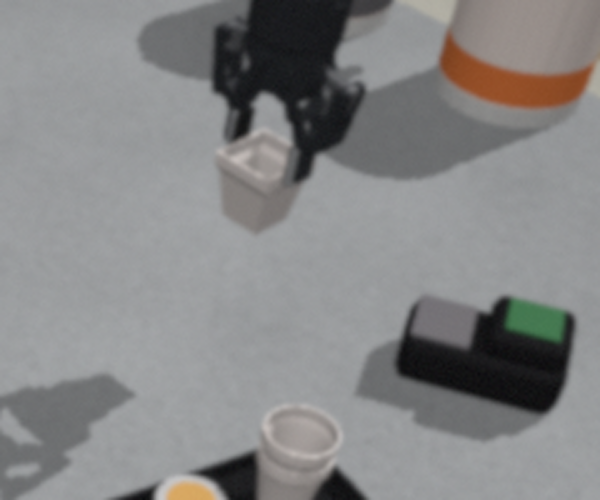

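The pot is held square and turned to match pot_host. I carry it across.

```bash
python3 -m jog '[[-1,-0.5,0.15,0,0],[-1,-0.8,0.25,0,0],[-1,-0.8,0.25,0,0],[-1,-0.8,0.25,0,0],[-1,-0.8,0.25,0,0],[-1,-0.8,0.25,0,0],[-1,-0.8,0.25,0,0],[-1,-0.8,0.25,0,0],[-1,-0.8,0.25,0,0],[-1,-0.8,0.25,0,0]]'
python3 -m jog '[[-1,-0.8,0.25,0,0],[-1,-0.8,0.25,0,0],[-1,-0.8,0.25,0,0],[-1,-0.8,0.25,0,0],[-1,-0.8,0.25,0,0],[-1,-0.8,0.25,0,0],[-1,-0.8,0.25,0,0],[-1,0,0,0,0],[-1,0,0,0,0],[-1,0,0,0,0]]'
python3 -m jog '[[-1,0,0,0,0],[-1,0,0,0,0],[-1,0,0,0,0],[-1,0,0,0,0],[-1,0,0,0,0],[-1,0,0,0,0],[-1,0,0,0,0],[-1,0,0,0,0],[-1,0,0,0,0],[-1,0,0,0,0]]'
python3 - <<'E'
from h import *
o=ctrl.get_obs();R,_=cv2.Rodrigues(o['ee_rot']);d=np.array([629.6,-200.5,39])-o['position']
print('yaw',np.arctan2(R[1,0],R[0,0]),'tool shift',(R.T@d/40).round(3),o['position'])
E
```

```text
time_s: 32.27
position: [562.2, 24.8, 156.6]
ee_rot: [-2.234, -2.208, -0.0]
ft_force: [0.7, 0.4, 0.0]
width: 0.669
grip_force: 27.4
time_s: 33.1
position: [628.9, -198.0, 156.1]
ee_rot: [-2.234, -2.207, 0.0]
ft_force: [-0.3, 0.6, -0.8]
width: 0.669
grip_force: 27.4
time_s: 33.93
position: [629.3, -198.5, 156.6]
ee_rot: [-2.235, -2.207, 0.0]
ft_force: [0.1, -0.1, 0.1]
width: 0.675
grip_force: 27.4
yaw 1.5581436972209757 tool shift [-0.05   0.009  2.939] [ 629.26033251 -198.49307679  156.56795655]
```

```bash
python3 -m jog '[[-1,-0.035,0,0.4,0],[-1,0,0,0.4,0],[-1,0,0,0.4,0],[-1,0,0,0.2,0],[-1,0,0,0,0],[-1,0,0,0,0],[-1,0,0,0,0],[-1,0,0,0,0],[-1,0,0,0,0],[-1,0,0,0,0]]'
python3 - <<'E'
from h import *
s=ctrl.snapshot('scene')[:,:,::-1]
cv2.imwrite('pics/a9.png',cv2.resize(s[260:380,250:370],(600,600),interpolation=cv2.INTER_CUBIC))
z=ctrl.get_obs()['position'];print(z)
for p in ([629.6,-200.5,67],[629.6,-200.5,z[2]+48]): print(((proj('scene',p)-[250,260])*5).round(0))
E
```

```text
time_s: 34.77
position: [629.7, -200.1, 101.5]
ee_rot: [2.234, 2.207, 0.001]
ft_force: [-0.5, 0.6, -1.0]
width: 0.671
grip_force: 27.4
[ 629.58138622 -200.015367    101.25912336]
[282. 405.]
[280. 253.]
```

View pics/a9.png

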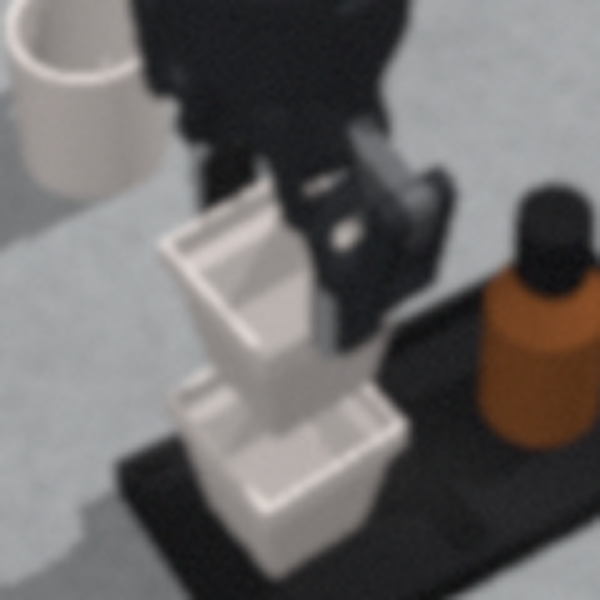

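Spare pot corners at (162,245) and (262,352) sit over host corners at (172,405) and (265,510). Sides are parallel and centred, so I lower it.

```bash
python3 -m jog '[[-1,0,0,0.2,0],[-1,0,0,0.2,0],[-1,0,0,0.2,0],[-1,0,0,0.2,0],[-1,0,0,0.2,0],[-1,0,0,0.2,0],[-1,0,0,0.1,0],[-1,0,0,0,0],[-1,0,0,0,0],[-1,0,0,0,0]]'
python3 -m jog '[[-1,0,0,0.05,0],[-1,0,0,0.05,0],[-1,0,0,0.05,0],[-1,0,0,0.05,0],[-1,0,0,0,0],[-1,0,0,0,0],[-1,0,0,0,0],[-1,0,0,0,0],[-1,0,0,0,0],[-1,0,0,0,0]]'
```

```text
time_s: 35.65
position: [629.7, -200.0, 49.1]
ee_rot: [2.235, 2.207, 0.0]
ft_force: [1.0, -0.2, -0.3]
width: 0.669
grip_force: 27.4
time_s: 36.48
position: [629.3, -199.8, 40.7]
ee_rot: [2.235, 2.207, 0.0]
ft_force: [-0.2, 0.1, 0.1]
width: 0.669
grip_force: 27.4
```

```bash
python3 -m jog '[[-1,0,0,0.025,0],[-1,0,0,0.025,0],[-1,0,0,0,0],[-1,0,0,0,0],[-1,0,0,0,0],[-1,0,0,0,0],[-1,0,0,0,0],[-1,0,0,0,0],[-1,0,0,0,0],[-1,0,0,0,0]]'
```

```text
time_s: 37.32
position: [629.6, -200.0, 39.8]
ee_rot: [2.235, 2.207, -0.0]
ft_force: [-1.6, -0.2, 5.1]
width: 0.669
grip_force: 28.0
```

Contact came at the seating height. I release, rise, back off and check.

```bash
python3 -m jog '[[0.8,0,0,0,0],[0.8,0,0,0,0],[0.8,0,0,0,0],[0.8,0,0,0,0],[0.8,0,0,-0.3,0],[0.8,0,0,-0.7,0],[0.8,0,0,-1,0],[0.8,0,0,-1,0],[0.8,0,0,-1,0],[0.8,0,0,0,0]]'
python3 -m jog '[[0.8,0,-0.7,0,0],[0.8,0,-0.7,0,0],[0.8,0,-0.7,0,0],[0.8,0,-0.7,0,0],[0.8,0,-0.7,0,0],[0.8,0,-0.7,0,0],[0.8,0,-0.7,0,0],[0.8,0,0,0,0],[0.8,0,0,0,0],[0.8,0,0,0,0]]'
python3 - <<'E'
from h import *
s=ctrl.snapshot('scene')[:,:,::-1];t=ctrl.snapshot('top')[:,:,::-1]
cv2.imwrite('pics/a10.png',np.hstack([cv2.resize(s[140:420,150:530],(400,295)),cv2.resize(t[90:300,130:500],(400,295))]).repeat(1,0))
E
```

```text
time_s: 38.15
position: [634.1, -202.2, 210.9]
ee_rot: [2.223, 2.195, 0.009]
ft_force: [0.9, -0.4, 0.9]
width: 0.901
grip_force: 0.0
time_s: 38.98
position: [433.9, -197.7, 199.4]
ee_rot: [2.234, 2.206, 0.001]
ft_force: [0.2, -0.6, -0.1]
width: 0.903
grip_force: 0.0
```

View pics/a10.png

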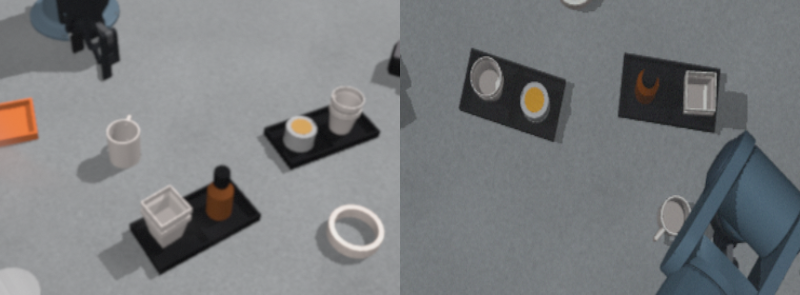

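Both kits are made up: cup and pot are nested upright, the tin and bottle stand in their bays, and the mug hasn't moved.

```bash
python3 -c "
from rig import ctrl
print(ctrl.job_done())"
```

```text
the job is handed in; nothing more can be done
None
```

I handed the job in at about 39 s: in the last pictures both spares are nested upright, the tin and bottle stand in their bays and the mug has not moved; one early try at the tin closed on air and was redone.

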